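# Hold the dehumidifier's dust filter up to the light

### The job

Check the dust filter of the small dehumidifier: lift the cover flap on its top right back until it stays open by itself, draw the filter plate straight up out of its slot by its tab, and hold it up to the lit make-up mirror, upright, parallel to the glass, centred on it and about 10 cm in front, so that the light shows the mesh. Finish still holding it there, steady in the gripper and touching nothing else, with the flap left open. Do not bump or shift the mirror or the things on the bamboo tiers.

Things in the scene. Friction and masses are not known exactly. Their poses are not given: they have to be found in the camera images.
- dehumidifier: White plastic dehumidifier, 145 mm deep (x -70 to +75), 190 wide (y), 170 high; stands firm, cannot shift. Origin on the deck below mid-width; x runs from its front (air slots, grey tank) to its back, y to its left, z up. Under the top flap is a well, x -60 to +47, 154 wide, 30 deep, floor at z 135; the filter stands in a slot in that floor, its tab upright in the well.
- flap (a joint): Opening angle of the cover flap, rad: 0 closed, 2.2 stop. Its hinge lies along the dehumidifier's y at the back; the front edge rises and swings back. Loose hinge, hardly any friction, flap 60 g: let go below 1.5 it falls shut, beyond 1.65 it falls open to its stop. Open at the stop it leans back, its front edge 265 mm above the deck and 70 mm behind the hinge.
- flap_hinge (a point): Point on the flap's hinge axis, mid-width: 45 mm behind the dehumidifier's origin (+x), 167.5 mm up. Axes as the dehumidifier's. The flap is 120 mm long from here to its front edge, 150 wide, 5 thick.
- flap_tab (a point): Where to take the flap: a point in its finger tab at mid-thickness, 137 mm from the hinge. The tab juts from the middle of the flap's front edge in the flap's plane, free below and beside: 30 mm wide (y), 8 thick, 28 long; this point is 17 mm out from the flap's edge. Pinched across its width, it can turn between upright fingers as the flap swings. Axes turn with the flap.
- filter_center (a point): Centre of the filter's frame: white plastic with grey mesh, 10 mm thick (x), 110 wide (y), 90 high (z), 40-60 g. On its top edge stands a pull tab 30 wide (y), 10 thick, from 45 to 69 mm above this point. At the start it stands loose in its slot (2-3 mm play), axes as the dehumidifier's, frame top level with the well's floor, so it leaves the slot after rising 90 mm. Both faces alike.
- mirror_center (a point): Centre of the face of the round lit make-up mirror: 170 mm across, 18 mm thick, upright on a thin stem and a 140 mm round foot; this point is 215 mm above the deck, the top at 300 mm. The lit face looks along -x of these axes; x is square to the glass, y is sideways, z up. Stands loose, 1.2 kg.
- tiers: Two-tier bamboo stand, 240 mm (x) by 152 mm (y), upper board 147 mm and lower board 45 mm above the deck; origin under its middle. Does not move.
- swab_jar: Closed clear glass jar of cotton swabs with a steel lid, 72 mm across, 94 mm high, on the upper tier; origin under its middle. Bystander.
- hair_clip: Dark claw hair clip, 75 x 40 x 31 mm, on the upper tier; origin under its middle. Bystander.
- cup: Ceramic cup, 66 mm across, 78 mm high, on the lower tier; origin under its middle. Bystander.
- nail_brush: White plastic nail brush, 85 x 38 x 29 mm, on the lower tier; origin under its middle. Bystander.

How it is judged:
On the way, in this order (a step that is already met when the one before it is completed fails the run):
1. the flap is swung back past upright, the filter still in its slot (value of joint flap above 1.65 rad and z of filter_center in the frame of dehumidifier below 0.12 m), for 0.2 s.
2. the filter plate is drawn up clear of the dehumidifier, upright in the gripper, the flap open (value of joint flap above 1.65 rad and height (world z) of filter_center above 0.205 m and angle between filter_center's own z axis and vertical below 0.5 rad and contact force between the fingers and filter above 0.5 N and contact force between filter and dehumidifier below 0.05 N), for 0.1 s.
At the end, for the whole second after the job is handed in: The gripper holds the filter still before the mirror's lit face: centre 60-140 mm from the glass, within 35 mm of its axis sideways and in height, mesh parallel within 15 deg, upright within 11 deg, touching neither mirror nor dehumidifier; flap open beyond 1.65 rad (value of joint flap above 1.65 rad and x of filter_center in the frame of mirror_center between -0.14 and -0.06 m and y of filter_center in the frame of mirror_center between -0.035 and 0.035 m and z of filter_center in the frame of mirror_center between -0.035 and 0.035 m and angle between the x axis of filter_center and the x axis of mirror_center, either way round below 0.26 rad and angle between filter_center's own z axis and vertical below 0.2 rad and linear speed of filter below 0.02 m/s and angular speed of filter below 0.15 rad/s and contact force between the fingers and filter above 0.5 N and contact force between filter and makeup_mirror below 0.05 N and contact force between filter and dehumidifier below 0.05 N); the arm keeps its last pose, push and grip.
It fails at once if the mirror is bumped: shifted over 15 mm, tipped, or pressed (distance of mirror_center from where it was at the start of the episode above 0.015 m or angle between mirror_center's own z axis and vertical above 0.1 rad or contact force between filter and makeup_mirror above 3 N).
It fails at once if a thing on the tiers is shifted over 20 mm (distance of any of swab_jar, hair_clip, cup, nail_brush from where it was at the start of the episode above 0.02 m).
It also fails if it takes over 58 s, if anything falls off the work surface, if the arm or the gripper's body presses on something with over 40 N, if the wrist force passes 120 N, or if a joint passes its speed limit or range.

### The arm

A 6-joint arm with a two-finger parallel gripper is mounted at the origin on the work surface. World frame = base frame: x ahead of the robot, y to its left, z up, the work surface at z = 0. Lengths are in m, angles in rad, forces in N, time in s.
With the tool pointing down it reaches from about 0.25 to 0.725 m from the base axis. Payload 4 kg.
Tool frame: the origin (TCP) lies between the finger pads; the fingertips stand 8 mm ahead of it and the grasp point (between the pads) lies 11 mm behind it; z points along the fingers, y is the line along which they close (so a half turn about z gives the same grasp; the last joint's range is limited). The gripper opens to 85 mm and grips with 20 to 120 N. Pads are 22 mm wide; open, the fingers measure 114 mm over their backs; the gripper's body (76 mm by 85 mm) begins 54 mm behind the grasp point. The pads swing forward as they close: fully open they stand 13 mm farther back than shut.
Start: joints at [-1.273, 0.241, 0.005, 1.335, 0, 1.571], TCP at [0.147, -0.478, 0.239] pointing down, gripper open.
Joint ranges: [-2.72, 2.72], [-1.05, 1.87], [-1.09, 1.28], [-1.99, 2.15], [-1.42, 1.44], [-3.14, 3.14]. Speed limits (rad/s): [2.79, 2.79, 3.14, 3.14, 3.14, 3.14].

### API

Orientations are given as a unit quaternion [x, y, z, w].
In Python, from workcell import status, viewer, bot gives the robot as it stands.
- The arm moves only by the tool servo_tool, never from a script. Its argument "commands" is a list of rows, each a list of 5 numbers: the finger opening in mm, from 0 to 85.4, then the shift along the tool's x, y, z in mm, then the turn about the tool's z in rad. A call has 1 to 20 rows; each row shifts and turns the commanded pose from where the row before left it, along the tool's axes as they then stand; what a row does not reach is not made up. A row lasts 1/8 s, in which the tool goes at most 62.5 mm and 10.7 degrees, less where a joint would pass 70% of its speed; a pose out of reach is approached as far as the arm can. A call is refused whole if a number of a shift passes 62.5 or a number of a turn 0.188, either way. A call with a gripper value outside its range is refused whole. The fingers move at their own pace and stop on an object; the grip force is fixed at half the most. Time passes only in rows, so rows that do not move let the fingers close. It gives the time, the measured TCP pose, the force, the opening and the grip force at its end, in the units of the state.
- status.get_obs(): the state, without advancing time (a new reading comes with each control period).
- viewer.camera(name): name is "scene" or "top" or "wrist"; returns (picture, depth): 480x640x3 uint8, red, green, blue; 480x640 float32, m along the optical axis (not along the pixel's ray), 0 where there is no reading.
- viewer.get_calibration(name): a dict with "camera_matrix" (3x3 intrinsics, pixels), "R" (3x3) and "t" (3): a world point X has camera coordinates R X + t; the wrist camera has in their place "T_tool_cam" (4x4, takes a point from camera to tool coordinates, whose origin is the TCP and whose axes are the flange's). Camera axes: x right, y down, z forward; pixel columns grow to the right and rows downward; lengths in m; the calibration is good to about 2 mm. A picture is of the moment at which its call begins: read the wrist's pose just before it. get_calibration takes no time and is no camera call.
- bot.job_done(): hands the job in; it is judged then, once.
Trained networks look in the newest picture that a camera, given by its name, has taken for a name from the list of things; names that differ only in an ending like _2 or _b are one class to them, and where a whole thing is asked for, a point or a joint stands for the part that bears it (a point fixed in the world has none). Each returns a list of dicts, best first, with "p" (0 to 1); they miss things now and then, are a little off and sometimes report something else, mostly with a low value. They report only what shows in the picture. A call takes as long as a camera call.
- viewer.masks_of(camera, label): "mask" (480x640 bool, what is visible of it) and "pixel" ([row, column] in pixels, amid what is visible of it).
- viewer.spot_point(camera, label): "pixel" ([row, column] in pixels: a listed point, or the origin of a listed thing).
The state is a dict: "clock": time; "joint_pos": joint angles; "joint_vel": joint speeds; "tau": joint torques, N m; "eef_pos": TCP position; "tool_rot": TCP orientation; "ft_force": force on the tool from outside, world axes, zero at the start; "ft_torque": the same for the moment, N m; "grip_width": finger opening in m; "grasp_force": force on a finger pad.
Only numpy, scipy, OpenCV 4.12 (cv2) and the standard library are available. Lean on these libraries where they do the work, as an engineer would, in place of code of your own. Each camera call takes 0.05 s, during which the arm holds its last target. There are 200 camera calls.

## Working session

There is one attempt and no reset: what is moved stays moved. The work goes in short steps, Python scripts to look and compute and a tool call to move; the robot and the scene stay as the last step left them, time stands still between calls to the robot, and variables do not carry over. Pictures are saved under pics/ and viewed, at most 10 in all, crops included, and the job is handed in when it is done.

Besides the shell and the picture viewer there is one more tool, called after "Request:" as name(argument=value, ...), one argument or row to a line, values as JSON. servo_tool: Moves the arm, as the interface text tells. Its arguments: {"type":"object","properties":{"commands":{"type":"array"}},"required":["commands"]}

```bash
mkdir -p pics
cat > h.py <<'E'
import numpy as np, cv2
from workcell import status, viewer, bot
from scipy.spatial.transform import Rotation as Ro
def cal(n, obs=None):
    c=viewer.get_calibration(n); K=np.array(c["camera_matrix"])
    if "R" in c: R=np.array(c["R"]); return K,R.T,-R.T@np.array(c["t"])
    T=np.array(c["T_tool_cam"]); W=Ro.from_quat(obs["tool_rot"]).as_matrix()
    return K,W@T[:3,:3],W@T[:3,3]+np.array(obs["eef_pos"])
def shot(n):
    obs=status.get_obs(); im,d=viewer.camera(n); return im,d,cal(n,obs)
def cloud(d,C,mask):
    K,R,t=C; v,u=np.nonzero(mask&(d>0)); z=d[v,u]
    P=np.stack([(u-K[0,2])/K[0,0]*z,(v-K[1,2])/K[1,1]*z,z],1); return P@R.T+t
def ray(px,C,z):
    K,R,t=C; r=R@np.array([(px[1]-K[0,2])/K[0,0],(px[0]-K[1,2])/K[1,1],1]); return t+r*(z-t[2])/r[2]
def save(n,im): cv2.imwrite(f"pics/{n}.png",im[:,:,::-1])
E
python3 - <<'E'
from h import *
np.set_printoptions(precision=3,suppress=True)
o=status.get_obs(); print(o["clock"],o["eef_pos"],o["tool_rot"])
ims=[]
for n in ["scene","top"]:
    im,d,C=shot(n); ims.append(im); print(n,"cam at",C[2])
    for l in ["dehumidifier","flap_hinge","flap_tab","filter_center","mirror_center","tiers","swab_jar","hair_clip","cup","nail_brush"]:
        s=viewer.spot_point(n,l); m=viewer.masks_of(n,l)
        print(l,[(np.round(a["pixel"]),round(a["p"],2)) for a in s[:2]], end=' ')
        if m:
            P=cloud(d,C,m[0]["mask"]); print(round(m[0]["p"],2),len(P), np.percentile(P,[2,50,98],axis=0).tolist() if len(P)==0 else np.percentile(P,[2,50,98],axis=0).round(3).tolist())
        else: print()
save("s0",ims[0]);save("t0",ims[1])
E
```

```text
0.0 [ 0.147 -0.477  0.238] [ 0.989  0.148 -0.    -0.001]
scene cam at [1.024 0.419 1.008]
dehumidifier [(array([258., 254.]), 0.96), (array([170., 139.]), 0.62)] 0.69 9566 [[0.502, -0.264, 0.012], [0.601, -0.134, 0.167], [0.665, -0.07, 0.172]]
flap_hinge [(array([222., 228.]), 0.78)] 0.74 9606 [[0.502, -0.266, 0.013], [0.601, -0.135, 0.167], [0.665, -0.07, 0.172]]
flap_tab [(array([194., 287.]), 0.86)] 0.85 3563 [[0.487, -0.245, 0.165], [0.563, -0.165, 0.169], [0.627, -0.095, 0.172]]
filter_center [] 
mirror_center [(array([335., 499.]), 0.9)] 0.88 5544 [[0.443, 0.304, 0.004], [0.515, 0.369, 0.011], [0.577, 0.426, 0.297]]
tiers [(array([201., 174.]), 0.87)] 0.76 7081 [[0.476, -0.526, 0.013], [0.618, -0.416, 0.144], [0.712, -0.372, 0.158]]
swab_jar [(array([140., 179.]), 0.66)] 0.59 1477 [[0.502, -0.491, 0.151], [0.541, -0.444, 0.216], [0.565, -0.429, 0.242]]
hair_clip [(array([171., 141.]), 0.93)] 0.59 497 [[0.611, -0.474, 0.146], [0.649, -0.446, 0.165], [0.681, -0.432, 0.177]]
cup [(array([179., 195.]), 0.49)] 0.71 217 [[0.516, -0.437, 0.048], [0.54, -0.415, 0.067], [0.557, -0.408, 
[... 486 characters left out ...]
, -0.097, 0.174]]
filter_center [] 0.15 1671 [[0.496, -0.492, 0.155], [0.527, -0.45, 0.239], [0.56, -0.43, 0.243]]
mirror_center [(array([261.,  93.]), 0.94)] 0.64 5921 [[0.425, 0.305, 0.006], [0.496, 0.358, 0.184], [0.566, 0.402, 0.299]]
tiers [(array([222., 478.]), 0.92)] 0.74 8272 [[0.473, -0.524, 0.04], [0.599, -0.418, 0.146], [0.707, -0.372, 0.158]]
swab_jar [(array([244., 507.]), 0.58)] 0.89 1720 [[0.496, -0.495, 0.149], [0.527, -0.451, 0.239], [0.561, -0.43, 0.243]]
hair_clip [(array([188., 500.]), 0.85)] 0.79 715 [[0.61, -0.478, 0.144], [0.645, -0.449, 0.165], [0.682, -0.433, 0.178]]
cup [] 0.56 651 [[0.61, -0.475, 0.148], [0.645, -0.448, 0.167], [0.679, -0.433, 0.178]]
nail_brush []
```

View pics/s0.png

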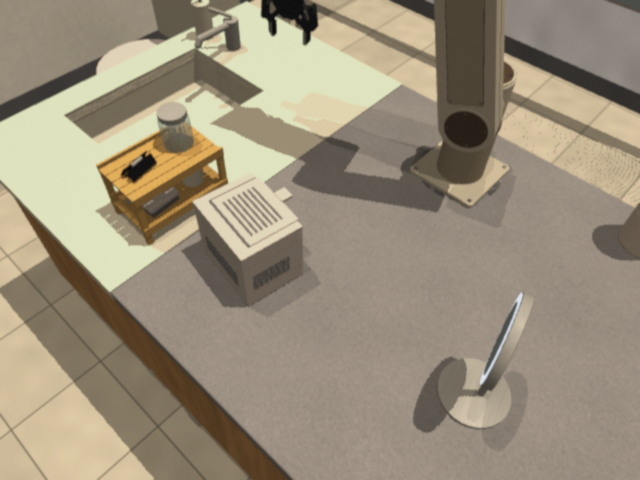

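View pics/t0.png

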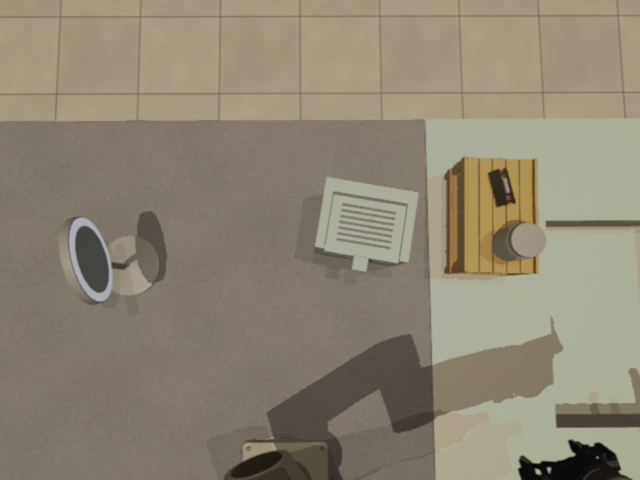

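Run:
```python
from h import *
np.set_printoptions(precision=4,suppress=True)
im,d,C=shot("top")
print("hinge",ray((198,369),C,.1675),"tab",ray((262,358),C,.1675))
m=viewer.masks_of("top","flap_tab")[0]["mask"]; P=cloud(d,C,m); P=P[(P[:,2]>.155)&(P[:,2]<.18)]
r=cv2.minAreaRect((P[:,:2]*1000).astype(np.float32)); print("flap rect",r)
m=viewer.masks_of("top","dehumidifier")[0]["mask"]|m; P=cloud(d,C,m); P=P[(P[:,2]>.155)&(P[:,2]<.18)]
print("dehum rect",cv2.minAreaRect((P[:,:2]*1000).astype(np.float32)),np.median(P[:,2]))
# mirror
for n in ["top","scene"]:
    im,d,C=shot(n)
    m=viewer.masks_of(n,"mirror_center")[0]["mask"]; P=cloud(d,C,m)
    Q=P[(P[:,2]>.14)&(P[:,2]<.305)]
    print(n,"mirror rect", len(Q),cv2.minAreaRect((Q[:,:2]*1000).astype(np.float32)))
    T=P[(P[:,2]>.25)]; print("upper",len(T),T.mean(0),np.percentile(T,[1,99],axis=0).tolist())
    c=T[:,:2].mean(0); u,s,v=np.linalg.svd(T[:,:2]-c); print("dir",v[0],s)
    F=P[P[:,2]<.03]; print("foot",len(F),cv2.minEnclosingCircle((F[:,:2]*1000).astype(np.float32)))
    s=viewer.spot_point(n,"mirror_center"); print(ray(s[0]["pixel"],C,.215))
```

```text
hinge [ 0.6233 -0.1789  0.1675] tab [ 0.493  -0.1546  0.1675]
flap rect ((551.1898193359375, -167.85000610351562), (149.33148193359375, 150.15135192871094), 80.28358459472656)
dehum rect ((564.2625122070312, -170.48486328125), (190.2989501953125, 176.79930114746094), 80.15122985839844) 0.16990204304253298
top mirror rect 3470 ((496.14886474609375, 365.53759765625), (167.40846252441406, 22.97785758972168), 13.289188385009766)
upper 1671 [0.4937 0.3608 0.2792] [[0.42370604112707305, 0.34225392884909256, 0.2505545370038677], [0.5673848547958307, 0.3859111299480421, 0.30130063575150134]]
dir [-0.9755 -0.22  ] [1.6075 0.2445]
foot 2387 ((504.4499206542969, 407.60955810546875), 114.42169189453125)
[0.4954 0.3545 0.215 ]
scene mirror rect 1944 ((503.0763244628906, 367.29986572265625), (158.0557098388672, 20.694690704345703), 13.440611839294434)
upper 1268 [0.5193 0.3701 0.2818] [[0.44353570584325736, 0.34591132751846315, 0.25094824269312244], [0.5700893922970474, 0.38995923735929594, 0.29917217817257274]]
dir [0.9683 0.2498] [1.2765 0.2143]
foot 3587 ((494.31011962890625, 364.36370849609375), 74.02513885498047)
[0.5019 0.3526 0.215 ]
```

The dehumidifier and mirror fits from the top and scene views agree: dehumidifier origin ≈ (0.579, -0.173), yaw ≈ -9.8°. The lit face is centred near (0.498, 0.355) and looks towards -y. In the pictures the dehumidifier is at scene (250,240), with its tab at (285,195) and the mirror at (505,340). Next I move above the flap tab and look with the wrist camera.

Request:
servo_tool(
  commands=[
    [70, 42, -21, -1, 0],
    [70, 42, -21, -1, 0],
    [70, 42, -21, -1, 0],
    [70, 42, -21, -1, 0],
    [70, 42, -21, -1, 0],
    [70, 42, -21, -1, 0],
    [70, 42, -21, -1, 0],
    [70, 42, -21, -1, 0],
    [70, 42, -21, -1, 0],
    [70, 39, -19, -1, 0],
    [70, 0, 0, 0, 0.156],
    [70, 0, 0, 0, 0.156],
    [70, 0, 0, 0, 0.156],
    [70, 0, 0, 0, 0],
    [70, 0, 0, 0, 0],
  ],
)

```text
clock: 4.42
eef_pos: [0.4843, -0.1568, 0.2493]
tool_rot: [0.996, -0.084, 0.0, -0.0]
ft_force: [0.6, -0.2, 0.2]
grip_width: 0.0699
grasp_force: 0.0
```

```bash
cat >> h.py <<'E'
def togo(target,yaw):
    """remaining shift in tool axes (mm) and turn (rad), tool down; yaw = world heading of tool x"""
    o=status.get_obs(); W=Ro.from_quat(o["tool_rot"]).as_matrix()
    th=np.arctan2(W[1,0],W[0,0]); e=(np.array(target)-o["eef_pos"])*1000
    print("t",round(o["clock"],2),"tcp",np.round(o["eef_pos"],4),"heading",round(th,4),"tilt",np.round(W[:,2],3),"shift",np.round(W.T@e,1),"turn",round(th-yaw,3),"F",np.round(o["ft_force"],1),"grip",round(o["grip_width"],4),round(o["grasp_force"],1))
E
python3 - <<'E'
from h import *
togo([.4853,-.1568,.1675],-.171)
im,d,C=shot("wrist"); save("w1",im)
for l in ["flap_tab","flap_hinge"]:
    s=viewer.spot_point("wrist",l); print(l,[(a["pixel"],round(a["p"],2),ray(a["pixel"],C,.1675).round(4)) for a in s[:2]])
m=viewer.masks_of("wrist","flap_tab")
if m:
    P=cloud(d,C,m[0]["mask"]); P=P[(P[:,2]>.155)&(P[:,2]<.18)]
    xd=np.array([np.cos(.171),-np.sin(.171)]); yd=np.array([-xd[1],xd[0]])
    L=(P[:,:2]-[.579,-.173])@np.c_[xd,yd]*1000; print("local",np.percentile(L,[1,99],axis=0),np.median(P[:,2]))
    T=L[(L[:,0]<-80)]; print("tab",len(T),np.percentile(T,[1,99],axis=0)) if len(T) else 0
E
```

```text
t 4.42 tcp [ 0.4843 -0.1568  0.2493] heading -0.1682 tilt [ 0.  0. -1.] shift [ 1.  -0.2 81.8] turn 0.003 F [ 0.6 -0.2  0.2] grip 0.0699 0.0
flap_tab [([247.2, 325.0], 0.57, array([ 0.4862, -0.1598,  0.1675]))]
flap_hinge []
```

Run:
```python
from h import *
np.set_printoptions(precision=1,suppress=True)
im,d,C=shot("wrist")
P=cloud(d,C,np.ones(d.shape,bool))
xd=np.array([np.cos(.171),-np.sin(.171)]); yd=np.array([-xd[1],xd[0]])
L=(P[:,:2]-[.579,-.173])@np.c_[xd,yd]*1000
k=(P[:,2]>.155)&(P[:,2]<.185)
for a,b in [(-110,-100),(-100,-95),(-95,-85),(-85,-78),(-72,-60)]:
    T=L[k&(L[:,0]>a)&(L[:,0]<b)]; print(a,b,len(T),np.percentile(T[:,1],[1,50,99]) if len(T) else '', np.median(P[k&(L[:,0]>a)&(L[:,0]<b),2])*1000 if len(T) else '')
T=L[k&(abs(L[:,1])<12)]; print(np.percentile(T[:,0],[0.5,99]))
```

```text
-110 -100 368 [-15.1  -1.   14.3] 171.1102566291907
-100 -95 405 [-15.   -0.4  14.2] 171.25550706776315
-95 -85 869 [-15.5  -0.4  14. ] 171.2534035068068
-85 -78 618 [-15.3  -1.   13.9] 171.17807102612176
-72 -60 7101 [-93.8  -1.   92.3] 169.73773350240873
[-103.6   33.6]
```

View pics/w1.png

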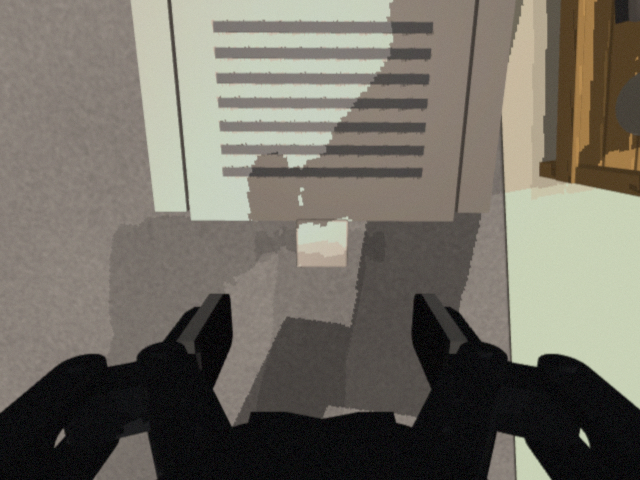

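The tab shows at pixel (243,322) and its measured position agrees with my model to about 1 mm. I descend and pinch it.

Request:
servo_tool(
  commands=[
    [60, 1, 0.5, 25, 0],
    [60, 0, 0, 25, 0],
    [60, 0, 0, 20, 0],
    [60, 0, 0, 11, 0],
    [60, 0, 0, 0, 0],
    [20, 0, 0, 0, 0],
    [20, 0, 0, 0, 0],
    [20, 0, 0, 0, 0],
    [20, 0, 0, 0, 0],
  ],
)

```text
clock: 5.8
eef_pos: [0.486, -0.1572, 0.1695]
tool_rot: [0.996, -0.085, 0.001, -0.0]
ft_force: [-1.0, 2.8, 6.0]
grip_width: 0.028
grasp_force: 59.8
```

Run:
```python
from h import *
togo([.4853,-.1568,.1675],-.171)
o=status.get_obs(); p=np.array(o["eef_pos"]); xd=np.array([np.cos(.171),-np.sin(.171),0]); h=np.array([.579,-.173,.1675])+.045*xd
v=p-h; r=np.hypot(v@xd,v[2]); a0=np.arctan2(v[2],-v@xd); print("r",r,a0)
W=Ro.from_quat(o["tool_rot"]).as_matrix()
q=p
for a in np.linspace(0,1.8,19)[1:]:
    n=h+xd*(-r*np.cos(a0+a))+np.array([0,0,r*np.sin(a0+a)])
    n=n+(np.array([p[0],p[1],0])-h*[1,1,0]-xd*((p-h)@xd))*[1,1,0]
    print(round(a,2),np.round(W.T@(n-q)*1000,1)); q=n
```

```text
t 5.8 tcp [ 0.486  -0.1572  0.1695] heading -0.1699 tilt [ 0.002  0.    -1.   ] shift [-0.7 -0.3  2. ] turn 0.001 F [-1.   2.8  6. ] grip 0.028 59.8
r 0.13938201386644522 0.014517772696994367
0.1 [  0.9  -0.  -13.9]
0.2 [  2.3  -0.  -13.7]
0.3 [  3.7  -0.  -13.4]
0.4 [  5.  -0. -13.]
0.5 [  6.3  -0.  -12.4]
0.6 [  7.5   0.  -11.8]
0.7 [  8.6   0.  -10.9]
0.8 [  9.7   0.  -10. ]
0.9 [10.6  0.  -9. ]
1.0 [11.5  0.  -7.9]
1.1 [12.2  0.  -6.7]
1.2 [12.8  0.  -5.5]
1.3 [13.3  0.  -4.2]
1.4 [13.6  0.  -2.8]
1.5 [13.9  0.  -1.4]
1.6 [13.9  0.  -0.1]
1.7 [13.9  0.   1.3]
1.8 [13.7  0.   2.7]
```

Request:
servo_tool(
  commands=[
    [20, 1, 0, -14, 0],
    [20, 2.3, 0, -13.7, 0],
    [20, 3.7, 0, -13.4, 0],
    [20, 5, 0, -13, 0],
    [20, 6.3, 0, -12.4, 0],
    [20, 7.5, 0, -11.8, 0],
    [20, 0, 0, 0, 0],
  ],
)

```text
clock: 6.68
eef_pos: [0.5128, -0.1618, 0.2464]
tool_rot: [0.996, -0.085, 0.001, -0.0]
ft_force: [7.2, 0.6, -8.9]
grip_width: 0.0278
grasp_force: 60.0
```

Request:
servo_tool(
  commands=[
    [20, 9.6, 0, -9.9, 0],
    [20, 10.2, 0, -9.3, 0],
    [20, 10.6, 0, -9, 0],
    [20, 11.5, 0, -7.9, 0],
    [20, 12.2, 0, -6.7, 0],
    [20, 12.8, 0, -5.5, 0],
    [20, 0, 0, 0, 0],
  ],
)

```text
clock: 7.55
eef_pos: [0.5766, -0.1728, 0.2936]
tool_rot: [0.996, -0.084, -0.001, -0.0]
ft_force: [0.5, 2.3, -5.9]
grip_width: 0.0263
grasp_force: 59.3
```

Request:
servo_tool(
  commands=[
    [20, 13.3, 0, -3.5, 0],
    [20, 13.6, 0, -2.5, 0],
    [20, 13.9, 0, -1.2, 0],
    [20, 13.9, 0, 0, 0],
    [20, 13.9, 0, 1.3, 0],
    [20, 13.7, 0, 2.7, 0],
    [20, 0, 0, 0, 0],
  ],
)

```text
clock: 8.43
eef_pos: [0.6576, -0.1876, 0.2978]
tool_rot: [0.996, -0.085, -0.0, 0.0]
ft_force: [-0.7, -0.0, 0.2]
grip_width: 0.02
grasp_force: 0.0
```

Run:
```python
from h import *
togo([.6477,-.1849,.305],-.171)
im,d,C=shot("scene"); save("s1",im[80:380,100:500].repeat(2,0).repeat(2,1))
```

```text
t 8.43 tcp [ 0.6576 -0.1876  0.2978] heading -0.1708 tilt [-0.001 -0.001 -1.   ] shift [-10.2  -1.   -7.2] turn 0.0 F [-0.7 -0.   0.2] grip 0.02 0.0
```

View pics/s1.png

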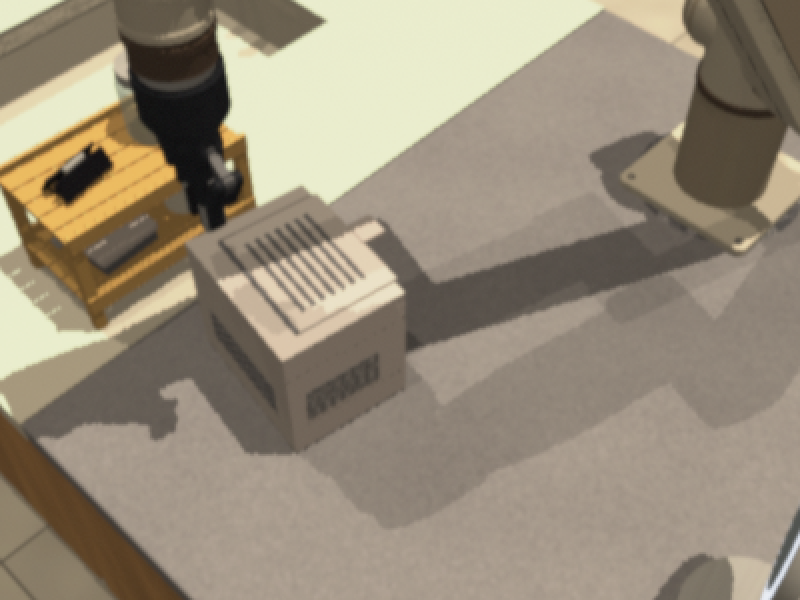

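The tab slipped out of the fingertips: the grasp was too shallow, because the pads sit farther back when open. In the picture the flap is closed again and the gripper is free behind it. I'll re-grasp about 9 mm deeper.

Request:
servo_tool(
  commands=[
    [60, -43.5, 0, 0, 0],
    [60, -43.5, 0, 0, 0],
    [60, -43.5, 0, 0, 0],
    [60, -43.5, 0, 0, 0],
    [60, 0, 0, 0, 0],
    [60, 0, 0, 40, 0],
    [60, 0, 0, 40, 0],
    [60, 0, 0, 30, 0],
    [60, 0, 0, 20, 0],
    [60, 0, 0, 9, 0],
    [60, 0, 0, 0, 0],
    [60, 0, 0, 0, 0],
  ],
)

```text
clock: 9.98
eef_pos: [0.4871, -0.1579, 0.1602]
tool_rot: [0.996, -0.085, 0.001, 0.0]
ft_force: [0.1, -0.3, 0.1]
grip_width: 0.0598
grasp_force: 0.0
```

Run:
```python
from h import *
togo([.4862,-.1577,.1590],-.171)
im,d,C=shot("wrist"); save("w2",im)
```

```text
t 9.97 tcp [ 0.4871 -0.1579  0.1602] heading -0.1702 tilt [ 0.002 -0.001 -1.   ] shift [-0.9 -0.1  1.2] turn 0.001 F [ 0.1 -0.3  0.1] grip 0.0598 0.0
```

View pics/w2.png

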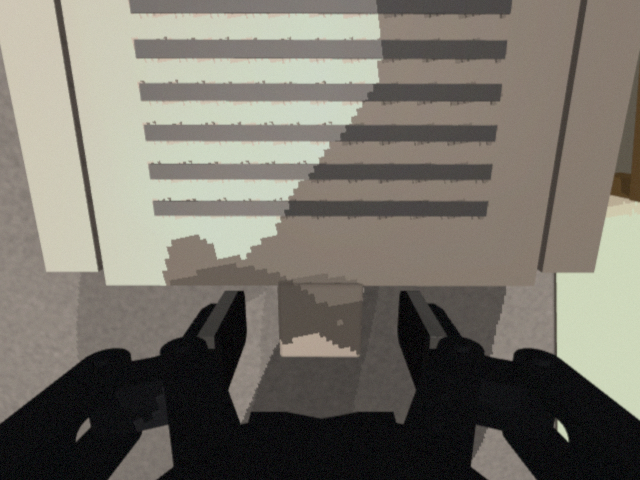

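The tab at (320,320) is centred between the fingers, and the gripper is 1 mm from target. I close and swing the flap.

Request:
servo_tool(
  commands=[
    [20, 0, 0, 1, 0],
    [20, 0, 0, 0, 0],
    [20, 0, 0, 0, 0],
    [20, 0, 0, 0, 0],
    [20, 0.7, 0, -13.7, 0],
    [20, 2.1, 0, -13.6, 0],
    [20, 3.4, 0, -13.3, 0],
    [20, 4.7, 0, -12.9, 0],
    [20, 6, 0, -12.4, 0],
    [20, 7.2, 0, -11.7, 0],
    [20, 0, 0, 0, 0],
  ],
)

```text
clock: 11.4
eef_pos: [0.5105, -0.1615, 0.2358]
tool_rot: [0.996, -0.085, -0.0, -0.0]
ft_force: [3.3, 2.2, -4.5]
grip_width: 0.0287
grasp_force: 60.3
```

Request:
servo_tool(
  commands=[
    [20, 9.2, 0, -10.2, 0],
    [20, 9.6, 0, -9.8, 0],
    [20, 10.4, 0, -8.9, 0],
    [20, 11.3, 0, -7.9, 0],
    [20, 12, 0, -6.7, 0],
    [20, 12.6, 0, -5.5, 0],
    [20, 0, 0, 0, 0],
  ],
)

```text
clock: 12.28
eef_pos: [0.5733, -0.1724, 0.2871]
tool_rot: [0.996, -0.085, 0.0, 0.0]
ft_force: [-3.9, 4.2, 7.3]
grip_width: 0.0284
grasp_force: 67.1
```

Request:
servo_tool(
  commands=[
    [20, 13, 0, -5, 0],
    [20, 13.4, 0, -3.2, 0],
    [20, 13.7, 0, -1.6, 0],
    [20, 13.7, 0, 0, 0],
    [20, 13.7, 0, 1, 0],
    [20, 13.6, 0, 2.3, 0],
    [20, 0, 0, 0, 0],
    [20, 0, 0, 0, 0],
  ],
)

```text
clock: 13.28
eef_pos: [0.653, -0.1862, 0.2926]
tool_rot: [0.996, -0.085, -0.0, 0.0]
ft_force: [-1.0, 2.7, 5.1]
grip_width: 0.0286
grasp_force: 70.1
```

Request:
servo_tool(
  commands=[
    [85, 0, 0, 0, 0],
    [85, 0, 0, 0, 0],
    [85, 0, 0, 0, 0],
    [85, 0, 0, -35, 0],
    [85, 0, 0, -30, 0],
    [85, -40, 0, 0, 0],
    [85, -50, 0, 0, 0],
    [85, -40, 0, 0, 0],
    [85, 0, 0, 0, 0],
    [85, 0, 0, 0, 0],
  ],
)

```text
clock: 14.52
eef_pos: [0.5265, -0.1648, 0.3567]
tool_rot: [0.996, -0.085, 0.001, 0.0]
ft_force: [0.5, 0.4, 0.3]
grip_width: 0.0849
grasp_force: 0.0
```

Run:
```python
from h import *
np.set_printoptions(precision=1,suppress=True)
togo([.579,-.173,.147],-.171)
xd=np.array([np.cos(.171),-np.sin(.171)]); yd=np.array([-xd[1],xd[0]])
loc=lambda p:(np.atleast_2d(p)[:,:2]-[.579,-.173])@np.c_[xd,yd]*1000
ims=[]
for n in ["wrist","scene"]:
    im,d,C=shot(n); ims.append(im)
    P=cloud(d,C,np.ones(d.shape,bool)); L=loc(P)
    k=(L[:,0]>-58)&(L[:,0]<45)&(abs(L[:,1])<75)&(P[:,2]>.145)&(P[:,2]<.175)
    if k.sum(): print(n,"tab cloud",k.sum(),np.percentile(L[k],[2,50,98],axis=0).tolist(),np.percentile(P[k,2],[5,50,98])*1000)
    s=viewer.spot_point(n,"filter_center"); print([(a["pixel"],round(a["p"],2),loc(ray(a["pixel"],C,.09))) for a in s[:2]])
    m=viewer.masks_of(n,"filter_center")
    for a in m[:2]:
        Q=cloud(d,C,a["mask"]); print(round(a["p"],2),len(Q),np.percentile(np.c_[loc(Q),Q[:,2]*1000],[2,50,98],axis=0).tolist() if len(Q) else '')
    s=viewer.spot_point(n,"flap_tab"); print("flaptab",[(a["pixel"],round(a["p"],2)) for a in s[:2]])
save("w3",np.hstack([ims[0][::2,::2],ims[1][80:320,140:460]]))
```

```text
t 14.53 tcp [ 0.5 -0.2  0.4] heading -0.1704 tilt [ 0. -0. -1.] shift [ 52.8  -0.9 209.8] turn 0.001 F [0.5 0.4 0.3] grip 0.0849 0.0
wrist tab cloud 2190 [[-18.262229365458712, -71.47937793165354], [41.199142551614365, -1.7492167152545042], [44.77500125037697, 69.49849971262346]] [158.2 170.8 174.5]
[([163.1, 321.8], 0.68, array([[-16. ,  -1.6]]))]
0.63 1585 [[-18.856368175228273, -52.922419723811515, 71.26459259886416], [-13.281570389362331, -0.8879378780550298, 135.1272382847768], [-9.342505338426324, 51.892946912701106, 159.8367650426966]]
flaptab []
scene tab cloud 210 [[-26.47950057812665, -74.7600700018568], [9.068352394625093, 2.4875825974039154], [44.523748259805565, 73.21096852957035]] [147.4 164.  173.2]
[([235.2, 251.3], 0.52, array([[-6.8, -3.3]]))]
flaptab [([202.1, 186.8], 0.58)]
```

View pics/w3.png

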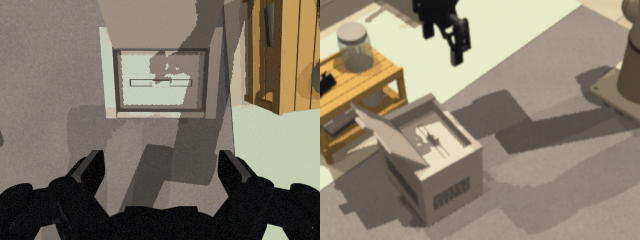

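The flap is open, leaning back in the scene view. The filter tab shows in the wrist view (full-image pixel about (163,322)) at local x ≈ -14, y ≈ -0.5. I move over it and descend with the same heading, to pinch it across its width.

Request:
servo_tool(
  commands=[
    [60, 20, 0, 0, 0],
    [60, 19, -0.5, 0, 0],
    [60, 0, 0, 40, 0],
    [60, 0, 0, 50, 0],
    [60, 0, 0, 40, 0],
    [60, 0, 0, 35, 0],
    [60, 0, 0, 0, 0],
    [60, 0, 0, 0, 0],
  ],
)

```text
clock: 15.92
eef_pos: [0.5654, -0.1708, 0.1927]
tool_rot: [0.996, -0.085, 0.001, 0.0]
ft_force: [0.1, -0.4, 0.3]
grip_width: 0.0603
grasp_force: 0.0
```

Run:
```python
from h import *
np.set_printoptions(precision=1,suppress=True)
togo([.5651,-.1711,.147],-.171)
xd=np.array([np.cos(.171),-np.sin(.171)]); yd=np.array([-xd[1],xd[0]])
im,d,C=shot("wrist"); P=cloud(d,C,np.ones(d.shape,bool)); L=(P[:,:2]-[.579,-.173])@np.c_[xd,yd]*1000
k=(L[:,0]>-30)&(L[:,0]<5)&(abs(L[:,1])<20)&(P[:,2]>.152)&(P[:,2]<.164)
print(k.sum(),np.percentile(L[k],[2,50,98],axis=0) if k.any() else '')
save("w4",im)
```

```text
t 15.93 tcp [ 0.6 -0.2  0.2] heading -0.1702 tilt [ 0. -0. -1.] shift [-0.3  0.3 45.7] turn 0.001 F [ 0.1 -0.4  0.3] grip 0.0603 0.0
1573 [[-19.  -15.1]
 [-12.9  -0.5]
 [ -8.9  13.6]]
```

View pics/w4.png

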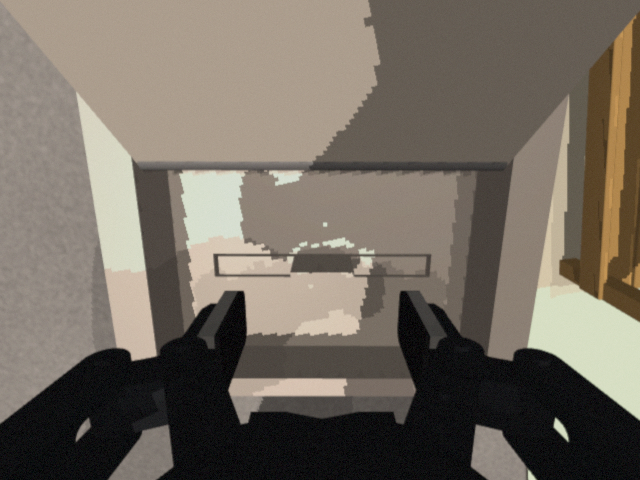

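The tab at (263,322) sits symmetrically between the fingers and in line with the target. I descend, grip and draw it straight up.

Request:
servo_tool(
  commands=[
    [60, 0, 0, 25, 0],
    [60, 0, 0, 15, 0],
    [60, 0, 0, 6, 0],
    [60, 0, 0, 0, 0],
    [60, 0, 0, 0, 0],
    [20, 0, 0, 0, 0],
    [20, 0, 0, 0, 0],
    [20, 0, 0, 0, 0],
    [20, 0, 0, 0, 0],
  ],
)

```text
clock: 17.1
eef_pos: [0.5649, -0.1708, 0.146]
tool_rot: [0.996, -0.085, 0.001, 0.0]
ft_force: [0.2, -1.1, 3.6]
grip_width: 0.0285
grasp_force: 59.6
```

Request:
servo_tool(
  commands=[
    [20, 0, 0, -8, 0],
    [20, 0, 0, -12, 0],
    [20, 0, 0, -15, 0],
    [20, 0, 0, -20, 0],
    [20, 0, 0, -20, 0],
    [20, 0, 0, -20, 0],
    [20, 0, 0, -20, 0],
    [20, 0, 0, -20, 0],
    [20, 0, 0, -25, 0],
    [20, 0, 0, -25, 0],
    [20, 0, 0, 0, 0],
    [20, 0, 0, 0, 0],
  ],
)

```text
clock: 18.6
eef_pos: [0.5642, -0.1705, 0.3296]
tool_rot: [0.996, -0.085, -0.0, -0.0]
ft_force: [-0.5, -0.1, -0.5]
grip_width: 0.0284
grasp_force: 59.2
```

Run:
```python
from h import *
np.set_printoptions(precision=1,suppress=True)
# tcp target: 57-11=46 mm... filter centre below tcp by .146-.09=.056
togo([.521,.258,.271],-1.339)
ims=[]
for n in ["scene","top"]:
    im,d,C=shot(n); ims.append(im)
    m=viewer.masks_of(n,"filter_center")
    for a in m[:1]:
        Q=cloud(d,C,a["mask"]); print(n,round(a["p"],2),len(Q),(np.percentile(Q,[2,50,98],axis=0)*1000).tolist() if len(Q) else '')
save("s5",np.hstack([ims[0][60:340,100:420],ims[1][100:380,250:570]]))
```

```text
t 18.6 tcp [ 0.6 -0.2  0.3] heading -0.1702 tilt [-0.  0. -1.] shift [-115.1 -415.    58.7] turn 1.169 F [-0.5 -0.1 -0.5] grip 0.0284 59.2
scene 0.95 1265 [[516.234216989418, -225.09320425089805, 156.23842610422938], [568.0508543581437, -167.99045457529633, 275.8923366969026], [578.8388912626198, -115.55309783671913, 337.5288755441085]]
top 0.45 217 [[562.1735567617994, -157.65894812619155, 134.83305532453804], [568.4101709698072, -133.9335632559503, 256.27610038704387], [580.9665220043826, -115.68070785459327, 321.0174479450863]]
```

View pics/s5.png

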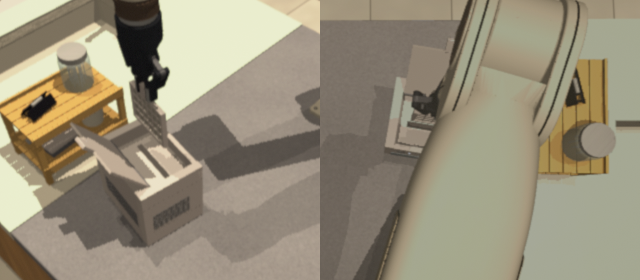

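The filter is out and upright below the gripper (scene crop about (150,115)), the flap is still open, and both mask and width confirm the grasp. I carry it towards the mirror and turn it partway there.

Request:
servo_tool(
  commands=[
    [20, -6, -17, 0, 0],
    [20, -11, -34, 3, 0],
    [20, -11, -35, 5, 0],
    [20, -12, -35, 5, 0],
    [20, -12, -35, 5, 0],
    [20, -12, -35, 5, 0],
    [20, -11, -35, 5, 0],
    [20, -11, -34, 5, 0],
    [20, -6, -19, 2, 0],
    [20, 0, 0, 0, 0.1],
    [20, 0, 0, 0, 0.145],
    [20, 0, 0, 0, 0.145],
    [20, 0, 0, 0, 0.145],
    [20, 0, 0, 0, 0.145],
    [20, 0, 0, 0, 0.145],
    [20, 0, 0, 0, 0.145],
    [20, 0, 0, 0, 0.12],
    [20, 0, 0, 0, 0.079],
    [20, 0, 0, 0, 0],
  ],
)

```text
clock: 21.18
eef_pos: [0.3761, -0.251, 0.3028]
tool_rot: [0.912, -0.376, -0.046, -0.156]
ft_force: [-0.5, 0.3, -0.5]
grip_width: 0.0285
grasp_force: 59.4
```

Run:
```python
from h import *
np.set_printoptions(precision=1,suppress=True)
togo([.521,.258,.271],-1.339)
```

```text
t 21.18 tcp [ 0.4 -0.3  0.3] heading -0.7557 tilt [ 0.   0.3 -0.9] shift [-232.3 -433.7  197.7] turn 0.583 F [-0.5  0.3 -0.5] grip 0.0285 59.4
```

Run:
```python
from h import *
o=status.get_obs(); print(np.round(o["joint_pos"],3),np.round(o["joint_vel"],3),np.round(o["eef_pos"],4)); print(Ro.from_quat(o["tool_rot"]).as_matrix().round(3))
im,d,C=shot("scene"); save("s6",im)
```

```text
[-0.757  0.275  0.168  1.667  0.259  3.141] [ 0.042 -0.006 -0.    -0.005  0.014 -0.   ] [ 0.3761 -0.251   0.3028]
[[ 0.713 -0.7    0.034]
 [-0.672 -0.668  0.32 ]
 [-0.201 -0.251 -0.947]]
```

View pics/s6.png

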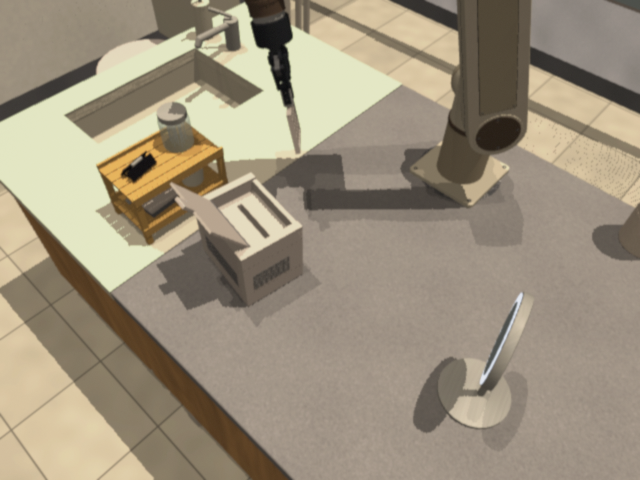

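The last joint hit its range limit (q6 = 3.14), which tilted the tool. The picture shows the filter still held at (293,130), clear of everything. The turn has to go the other way, so I'm testing whether that restores the tool's uprightness.

Request:
servo_tool(
  commands=[
    [20, 0, 0, 0, -0.15],
    [20, 0, 0, 0, -0.15],
  ],
)

```text
clock: 21.48
eef_pos: [0.3774, -0.249, 0.3031]
tool_rot: [0.959, -0.231, -0.021, -0.161]
ft_force: [0.6, -0.4, -1.6]
grip_width: 0.0285
grasp_force: 59.4
```

Run:
```python
from h import *
o=status.get_obs(); print(np.round(o["joint_pos"],3),np.round(o["joint_vel"],3),np.round(o["eef_pos"],4)); print(Ro.from_quat(o["tool_rot"]).as_matrix().round(3))
```

```text
[-0.752  0.274  0.168  1.667  0.259  2.836] [ 4.000e-03  1.000e-03 -0.000e+00  1.000e-03  1.000e-03 -1.189e+00] [ 0.3774 -0.249   0.3031]
[[ 0.893 -0.45   0.033]
 [-0.436 -0.841  0.32 ]
 [-0.116 -0.3   -0.947]]
```

The commanded pose stays at the tilted orientation, and rows cannot tilt the tool directly. The tilt is towards +y. Stretching past the reach limit at azimuth ≈ -75° should swing the fingers outward, towards -y, and cancel it. I first check that region for obstacles, and turn the tool the right way meanwhile.

Request:
servo_tool(
  commands=[
    [20, 0, 0, 0, -0.15],
    [20, 0, 0, 0, -0.175],
    [20, 0, 0, 0, -0.175],
    [20, 0, 0, 0, -0.175],
    [20, 0, 0, 0, -0.175],
    [20, 0, 0, 0, -0.175],
    [20, 0, 0, 0, -0.175],
    [20, 0, 0, 0, -0.175],
    [20, 0, 0, 0, -0.175],
    [20, 0, 0, 0, -0.175],
    [20, 0, 0, 0, -0.175],
    [20, 0, 0, 0, -0.175],
    [20, 0, 0, 0, -0.175],
    [20, 0, 0, 0, 0],
  ],
)

```text
clock: 23.22
eef_pos: [0.3773, -0.249, 0.3031]
tool_rot: [0.624, 0.764, 0.136, -0.09]
ft_force: [-0.7, -0.1, -0.8]
grip_width: 0.0285
grasp_force: 59.4
```

```bash
cat >> h.py <<'E'
def ts(*targets):
    o=status.get_obs(); W=Ro.from_quat(o["tool_rot"]).as_matrix(); p=np.array(o["eef_pos"])
    print("t",round(o["clock"],2),"q",np.round(o["joint_pos"],3),"p",np.round(p,4),"grip",round(o["grip_width"],4)); print(W.round(3))
    for t in targets: print("to",t,"shift",np.round(W.T@(np.array(t)-p)*1000,1)); p=np.array(t)
E
python3 - <<'E'
from h import *
ts([.26,-.50,.40],[.2,-.66,.40],[.15,-.83,.40])
im,d,C=shot("scene"); P=cloud(d,C,np.ones(d.shape,bool))
k=(P[:,0]<.46)&(P[:,0]>-.1)&(P[:,1]<-.45)&(P[:,2]>.1)
for z in (.1,.2,.3,.4):
    Q=P[k&(P[:,2]>z)&(P[:,2]<z+.1)]; print(z,len(Q),np.percentile(Q,[1,50,99],axis=0).round(2).tolist() if len(Q) else '')
E
```

```text
t 23.23 q [-0.752  0.274  0.168  1.667  0.259  0.593] p [ 0.3773 -0.249   0.3031] grip 0.0285
[[-0.204  0.978  0.033]
 [ 0.93   0.183  0.32 ]
 [ 0.307  0.096 -0.947]]
to [0.26, -0.5, 0.4] shift [-179.7 -151.4 -175.9]
to [0.2, -0.66, 0.4] shift [-136.5  -88.   -53.1]
to [0.15, -0.83, 0.4] shift [-147.8  -80.   -56. ]
0.1 459 [[0.02, -1.0, 0.1], [0.07, -0.89, 0.11], [0.18, -0.83, 0.14]]
0.2 0 
0.3 0 
0.4 0
```

Request:
servo_tool(
  commands=[
    [20, -30, -25, -29, 0],
    [20, -30, -25, -29, 0],
    [20, -30, -25, -29, 0],
    [20, -30, -25, -29, 0],
    [20, -30, -25, -30, 0],
    [20, -30, -26, -30, 0],
    [20, -34, -22, -13, 0],
    [20, -34, -22, -13, 0],
    [20, -34, -22, -13, 0],
    [20, -34, -22, -13, 0],
    [20, 0, 0, 0, 0],
  ],
)

```text
clock: 24.65
eef_pos: [0.1846, -0.6073, 0.3377]
tool_rot: [0.632, 0.764, 0.116, -0.054]
ft_force: [-0.6, -0.1, -1.1]
grip_width: 0.0282
grasp_force: 59.4
```

Run:
```python
from h import *
ts([.15,-.83,.40])
```

```text
t 24.65 q [-1.331  0.811  1.162  2.148  0.12   0.037] p [ 0.1846 -0.6073  0.3377] grip 0.0282
[[-0.195  0.979  0.063]
 [ 0.954  0.174  0.245]
 [ 0.229  0.108 -0.967]]
to [0.15, -0.83, 0.4] shift [-191.4  -65.9 -117. ]
```

The tilt is dropping (0.32 → 0.245), so I continue outward.

Request:
servo_tool(
  commands=[
    [20, -36, -12, -22, 0],
    [20, -36, -12, -22, 0],
    [20, -36, -12, -22, 0],
    [20, 0, 0, 0, 0],
  ],
)

```text
clock: 25.15
eef_pos: [0.1506, -0.6483, 0.3349]
tool_rot: [0.634, 0.766, 0.097, -0.027]
ft_force: [-1.3, -0.0, -0.5]
grip_width: 0.0284
grasp_force: 59.4
```

Run:
```python
from h import *
ts([.15,-.83,.40])
```

```text
t 25.15 q [-1.393  0.865  1.275  2.15   0.113 -0.019] p [ 0.1506 -0.6483  0.3349] grip 0.0284
[[-0.194  0.978  0.081]
 [ 0.967  0.176  0.184]
 [ 0.166  0.114 -0.98 ]]
to [0.15, -0.83, 0.4] shift [-164.8  -25.2  -97.3]
```

Request:
servo_tool(
  commands=[
    [20, 20, -46, -8, 0],
    [20, 20, -46, -8, 0],
    [20, 20, -46, -8, 0],
    [20, 20, -46, -8, 0],
    [20, 20, -46, -8, 0],
    [20, -39, -21, -19, 0],
    [20, -39, -21, -19, 0],
    [20, 0, 0, 0, 0],
  ],
)

```text
clock: 26.15
eef_pos: [-0.1167, -0.6519, 0.3491]
tool_rot: [0.636, 0.768, 0.074, -0.015]
ft_force: [0.0, 0.2, 1.8]
grip_width: 0.0284
grasp_force: 60.4
```

Run:
```python
from h import *
ts([-.2,-.83,.40])
```

```text
t 26.15 q [-1.768  0.841  1.275  2.15   0.045 -0.388] p [-0.1167 -0.6519  0.3491] grip 0.0284
[[-0.191  0.979  0.072]
 [ 0.975  0.181  0.133]
 [ 0.117  0.096 -0.989]]
to [-0.2, -0.83, 0.4] shift [-151.7 -108.8  -79.9]
```

Request:
servo_tool(
  commands=[
    [20, -44, -32, -23, 0],
    [20, -44, -32, -23, 0],
    [20, -44, -32, -23, 0],
    [20, -44, -32, -23, 0],
    [20, 0, 0, 0, 0],
  ],
)

```text
clock: 26.78
eef_pos: [-0.1656, -0.6399, 0.3578]
tool_rot: [0.637, 0.768, 0.068, -0.009]
ft_force: [1.2, -0.3, -1.0]
grip_width: 0.0286
grasp_force: 60.4
```

Run:
```python
from h import *
ts([-.2,-.83,.40])
```

```text
t 26.77 q [-1.842  0.828  1.275  2.149  0.039 -0.459] p [-0.1656 -0.6399  0.3578] grip 0.0286
[[-0.188  0.979  0.073]
 [ 0.977  0.179  0.115]
 [ 0.1    0.093 -0.991]]
to [-0.2, -0.83, 0.4] shift [-175.   -63.9  -66.2]
```

Request:
servo_tool(
  commands=[
    [20, -26, -15, -44, 0],
    [20, -26, -15, -44, 0],
    [20, -26, -15, -44, 0],
    [20, 0, 0, 0, 0],
  ],
)

```text
clock: 27.28
eef_pos: [-0.1711, -0.6263, 0.4109]
tool_rot: [0.638, 0.769, 0.031, 0.009]
ft_force: [0.5, -0.4, -1.0]
grip_width: 0.0285
grasp_force: 60.4
```

Run:
```python
from h import *
ts([-.2,-.83,.40])
```

```text
t 27.27 q [-1.856  0.747  1.275  2.149  0.04  -0.472] p [-0.1711 -0.6263  0.4109] grip 0.0285
[[-0.186  0.981  0.053]
 [ 0.982  0.184  0.037]
 [ 0.026  0.059 -0.998]]
to [-0.2, -0.83, 0.4] shift [-195.   -66.4    1.9]
```

The tilt is now only 0.065 rad, within tolerance. Next I work out the carry route to a standoff before the mirror.

Run:
```python
from h import *
ts([.15,-.40,.36],[.38,-.2,.33],[.49,.15,.29],[.518,.256,.271])
```

```text
t 27.27 q [-1.856  0.747  1.275  2.149  0.04  -0.472] p [-0.1711 -0.6263  0.4109] grip 0.0285
[[-0.186  0.981  0.053]
 [ 0.982  0.184  0.037]
 [ 0.026  0.059 -0.998]]
to [0.15, -0.4, 0.36] shift [161.4 353.7  76. ]
to [0.38, -0.2, 0.33] shift [153.  260.7  49.4]
to [0.49, 0.15, 0.29] shift [322.3 169.9  58.5]
to [0.518, 0.256, 0.271] shift [98.4 45.8 24.3]
```

Request:
servo_tool(
  commands=[
    [20, 10, 22, 5, 0],
    [20, 19, 41, 9, 0],
    [20, 19, 41, 9, 0],
    [20, 19, 41, 9, 0],
    [20, 19, 42, 9, 0],
    [20, 19, 42, 9, 0],
    [20, 19, 42, 9, 0],
    [20, 19, 42, 9, 0],
    [20, 18, 41, 8, 0],
    [20, 25, 43, 8, 0],
    [20, 26, 44, 8, 0],
    [20, 26, 44, 8, 0],
    [20, 26, 44, 8, 0],
    [20, 25, 43, 9, 0],
    [20, 25, 43, 9, 0],
    [20, 0, 0, 0, 0],
    [20, 0, 0, 0, 0],
  ],
)

```text
clock: 29.4
eef_pos: [0.3806, -0.2004, 0.329]
tool_rot: [0.638, 0.77, 0.033, 0.007]
ft_force: [-0.4, 0.1, -0.9]
grip_width: 0.0284
grasp_force: 60.4
```

Run:
```python
from h import *
ts([.49,.15,.29])
```

```text
t 29.4 q [-0.528  0.057  0.016  1.504  0.063  0.857] p [ 0.3806 -0.2004  0.329 ] grip 0.0284
[[-0.187  0.981  0.054]
 [ 0.982  0.185  0.042]
 [ 0.031  0.06  -0.998]]
to [0.49, 0.15, 0.29] shift [322.4 169.7  59.3]
```

Request:
servo_tool(
  commands=[
    [20, 20, 10, 3, -0.023],
    [20, 38, 20, 7, -0.023],
    [20, 38, 20, 7, 0],
    [20, 38, 20, 7, 0],
    [20, 38, 20, 7, 0],
    [20, 38, 20, 7, 0],
    [20, 38, 20, 7, 0],
    [20, 38, 20, 7, 0],
    [20, 26, 14, 5, 0],
    [20, 10, 5, 2, 0],
    [20, 0, 0, 0, 0],
    [20, 0, 0, 0, 0],
  ],
)

```text
clock: 30.9
eef_pos: [0.4757, 0.1519, 0.2901]
tool_rot: [0.621, 0.783, 0.033, 0.009]
ft_force: [0.6, -0.8, -0.1]
grip_width: 0.0288
grasp_force: 60.4
```

Run:
```python
from h import *
np.set_printoptions(precision=3,suppress=True)
ts([.518,.256,.271])
for n in ["scene","top"]:
    im,d,C=shot(n)
    m=viewer.masks_of(n,"filter_center"); s=viewer.spot_point(n,"filter_center")
    print(n,[(a["pixel"],a["p"]) for a in s[:1]])
    if m:
        Q=cloud(d,C,m[0]["mask"]); c=np.median(Q,0); Q=Q[np.linalg.norm(Q-c,axis=1)<.09]
        u,sv,v=np.linalg.svd(Q-Q.mean(0),full_matrices=False); print(m[0]["p"],len(Q),np.percentile(Q,[2,50,98],axis=0).tolist(),"normal",v[2],sv)
```

```text
t 30.9 q [0.295 0.172 0.048 1.382 0.024 1.637] p [0.476 0.152 0.29 ] grip 0.0288
[[-0.229  0.972  0.055]
 [ 0.973  0.227  0.041]
 [ 0.028  0.062 -0.998]]
to [0.518, 0.256, 0.271] shift [91.1 63.6 25.7]
scene [([257.1, 407.5], 0.72)]
0.82 630 [[0.43021162020843134, 0.14645081996012282, 0.1907496220858973], [0.5020735976507914, 0.16192226017686162, 0.23262097685198174], [0.5340278468088577, 0.1721253860513383, 0.2815550287951193]] normal [ 0.213 -0.976 -0.038] [0.965 0.618 0.051]
top [([270.6, 198.7], 0.9)]
0.58 463 [[0.4275156232731153, 0.13818955326634458, 0.18971689870413563], [0.47549833576413275, 0.15343579532290094, 0.2174837862994362], [0.5316638732849067, 0.16528197559716615, 0.2813450227007458]] normal [ 0.226 -0.973 -0.038] [0.77  0.608 0.03 ]
```

The filter hangs parallel to the glass (normal (0.22, -0.975, -0.04)) and upright. Its centre is about 55 mm below the TCP, as expected. Now the final approach.

Request:
servo_tool(
  commands=[
    [20, 10, 7, 3, 0],
    [20, 18, 13, 5, 0],
    [20, 20, 14, 6, 0],
    [20, 20, 14, 6, 0],
    [20, 14, 10, 4, 0],
    [20, 9, 6, 2, 0],
    [20, 0, 0, 0, 0],
    [20, 0, 0, 0, 0],
    [20, 0, 0, 0, 0],
  ],
)

```text
clock: 32.33
eef_pos: [0.5183, 0.2569, 0.2709]
tool_rot: [0.62, 0.783, 0.033, 0.009]
ft_force: [-0.0, 0.2, -0.5]
grip_width: 0.0286
grasp_force: 60.4
```

Run:
```python
from h import *
np.set_printoptions(precision=3,suppress=True)
ts([.518,.256,.271]); o=status.get_obs(); print(o["ft_force"],np.round(o["joint_vel"],3))
W=Ro.from_quat(o["tool_rot"]).as_matrix(); c=np.array(o["eef_pos"])+.056*W[:,2]
mx=np.array([-.23,.973,0]); my=np.array([-.973,-.23,0]); print("in mirror frame", (c-[.498,.355,.215])@np.c_[mx,my,[0,0,1]])
for n in ["top","scene"]:
    im,d,C=shot(n)
    for l in ["filter_center","mirror_center"]:
        m=viewer.masks_of(n,l)
        if m:
            Q=cloud(d,C,m[0]["mask"]); Q=Q[(Q[:,2]>.15)]; k=np.linalg.norm(Q-np.median(Q,0),axis=1)<.1; Q=Q[k]
            print(n,l,round(m[0]["p"],2),len(Q),np.percentile(Q,[2,50,98],axis=0).tolist())
    s=viewer.spot_point(n,"flap_tab"); print("flap_tab",[(a["pixel"],round(a["p"],2)) for a in s[:1]])
save("s9",im)
```

```text
t 32.33 q [0.453 0.335 0.213 1.381 0.014 1.793] p [0.518 0.257 0.271] grip 0.0286
[[-0.23   0.972  0.055]
 [ 0.973  0.228  0.042]
 [ 0.028  0.063 -0.998]]
to [0.518, 0.256, 0.271] shift [-0.8 -0.5 -0.2]
[-0.005  0.204 -0.472] [-0.001  0.001  0.    -0.     0.002  0.001]
in mirror frame [-0.099 -0.001  0.   ]
top filter_center 0.89 920 [[0.4683409692126845, 0.24287656256188975, 0.1728377699980019], [0.5201302235523086, 0.25668403262182127, 0.21739458644504805], [0.5730095726178396, 0.2697478174464165, 0.2798329792911156]]
top mirror_center 0.9 890 [[0.41739892032937276, 0.3394769810462638, 0.15551142215118324], [0.44959933779756095, 0.34561782667451024, 0.2208580725738879], [0.48134408215362384, 0.35270709778515685, 0.27100582358867076]]
flap_tab [([143.6, 386.7], 0.82)]
scene filter_center 0.84 432 [[0.4910261907025891, 0.2571434988515185, 0.17198937418453675], [0.5664235729778937, 0.269264920228498, 0.22570627612011734], [0.577286871704663, 0.277223598370412, 0.26301242011082354]]
scene mirror_center 0.57 1857 [[0.4487078983678493, 0.3472766499821105, 0.18651784454072878], [0.5350791174158338, 0.372165952887741, 0.2731238059264439], [0.5787038473075716, 0.39192092042560955, 0.2983658665982535]]
flap_tab [([204.5, 185.3], 0.93)]
```

View pics/s9.png

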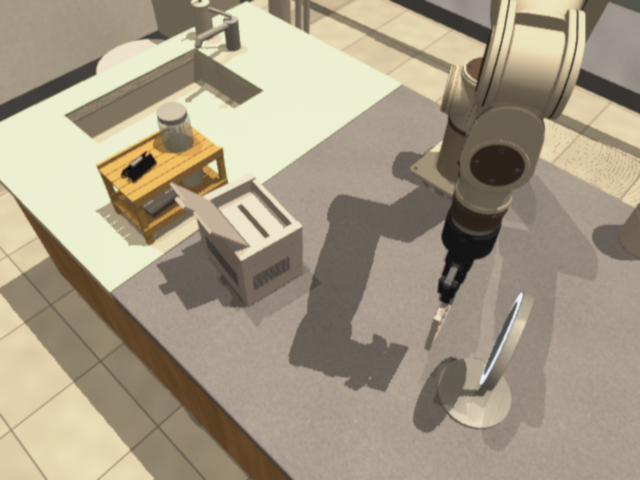

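The filter at (438,325) hangs upright, parallel to the mirror at (505,340) and about 99 mm in front of it. The flap at (205,205) is open, and the tiers and mirror have not moved. I hand in the job.

```bash
python3 -c "
from h import *
print(bot.job_done())"
```

```text
the job is handed in; nothing more can be done
None
```

I handed the job in at about 32 s on the robot clock: the filter is held upright and parallel to the mirror, centred about 99 mm in front of the glass, and the flap is open; the hand-in returned no verdict.

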